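# Run a batch of sample jars in the light-treatment unit

## Robot

A 6-joint arm with a two-finger parallel gripper is mounted at the origin on the work surface. World frame = base frame: x ahead of the robot, y to its left, z up, the work surface at z = 0. Lengths are in mm, angles in rad, forces in N, time in s.
With the tool pointing down it reaches from about 350 to 975 mm from the base axis. Payload 7.1 kg.
Tool frame: the origin (TCP) lies midway between the tips of the shut fingers; the grasp point (between the pads) lies 19 mm behind it (ctrl.grip_point_offset is the distance from the TCP to the grasp point, in mm); z points along the fingers, y is the line along which they close (so a half turn about z gives the same grasp; the last joint's range is limited). The gripper opens to 88 mm and grips with 3 to 60 N. Pads are 20 mm wide; open, the fingers measure 115 mm over their backs; the gripper's body (75 mm by 178 mm) begins 61 mm behind the grasp point.
Start: joints at [1.132, 0.423, 1.63, -0, 1.089, -0.019], TCP at [254.704, 570.728, 222.675] pointing down, gripper open.
Joint ranges: [-3, 3], [-0.9, 2.11], [0.09, 2.58], [-1.31, 4.45], [0.11, 2.69], [-2.54, 2.54]. Speed limits (rad/s): [2.39, 2.39, 3.01, 3.14, 3.14, 3.14].

## Interface

Orientations are given as a rotation vector (axis times angle).
In Python, from workcell import get_obs, optics, close_job, spotter, ctrl gives the robot as it stands. The module is installed in compiled form; this text tells all that it offers.
- The arm moves only by the tool move_arm, never from a script. Its argument "rows" is a list of rows, each a list of 5 numbers: the shift along the tool's x, y, z in cm, then the turn about the tool's z in degrees, then the opening in per cent of the stroke, from 0 (shut) to 100 (fully open). A call has 1 to 10 rows; each row shifts and turns the commanded pose from where the row before left it, along the tool's axes as they then stand; what a row does not reach is not made up. A row lasts 1/8 s, in which the tool goes at most 62.5 mm and 10.7 degrees, less where a joint would pass 70% of its speed; a pose out of reach is approached as far as the arm can. A call with a gripper value outside its range is refused whole. The fingers move at their own pace and stop on an object; the grip force is fixed at half the most. Time passes only in rows, so rows that do not move let the fingers close. It gives the time, the measured TCP pose, the force, the opening and the grip force at its end, in the units of the state.
- get_obs(): the state, without advancing time (a new reading comes with each control period).
- optics.get_image(name): name is "scene" or "top" or "wrist"; returns the picture (384x512x3 uint8, blue, green, red); there is no depth.
- optics.calibration(name): a dict with "camera_matrix" (3x3 intrinsics, pixels), "xyz" and "orientation" of the camera in the world. Camera axes: x right, y down, z forward; pixel columns grow to the right and rows downward; lengths in mm; the calibration is good to about 2 mm. A picture is of the moment at which its call begins: read the wrist's pose just before it. calibration takes no time and is no camera call; for the wrist camera it gives the pose at the moment of the call.
- close_job(): hands the job in; it is judged then, once.
Trained networks look in the newest picture that a camera, given by its name, has taken for a name from the list of things; names that differ only in an ending like _2 or _b are one class to them, and where a whole thing is asked for, a point or a joint stands for the part that bears it (a point fixed in the world has none). Each returns a list of dicts, best first, with "conf" (0 to 1); they miss things now and then, are a little off and sometimes report something else, mostly with a low value. They report only what shows in the picture. A call takes as long as a camera call. They do not tell look-alikes from the thing itself.
- spotter.find_in(camera, label): "point" ([column, row] in pixels, amid what is visible of it).
- spotter.regions_of(camera, label): "region" (384x512 bool, what is visible of it) and "point" ([column, row] in pixels, amid what is visible of it).
The state is a dict: "t": time; "qpos": joint angles; "qvel": joint speeds; "joint_torque": joint torques, N m; "ee_pos": TCP position; "orientation": TCP orientation; "ft_force": force on the tool from outside, world axes, zero at the start; "moment": the same for the moment, N m; "width": finger opening in mm; "grasp_force": force on a finger pad.
Only numpy, scipy, OpenCV 4.12 (cv2) and the standard library are available. Lean on these libraries where they do the work, as an engineer would, in place of code of your own. Each camera call takes 0.05 s, during which the arm holds its last target. There are 200 camera calls.

## Task

Wake the light-treatment unit with its yellow key, then lift the amber lid off by its knob and lay it flat on the dark grey mat. Stand every red-capped jar upright inside the well and put the lid squarely back on so that it closes the well. Only then press the blue key and after it the green key, each fully down, one key at a time and letting each spring back; leave the white-capped jar and all the other things on the bench alone.

Things in the scene. Friction and masses are not known exactly. Their poses are not given: they have to be found in the camera images.
- well (a point): White open-topped box fixed on the bench, 236 mm square, 65 mm high; well 200 mm square, walls 18 mm. A ledge 70 mm deep, 40 mm high on its robot side carries the keys. This point: middle of the well's floor, 10 mm above the bench and 55 mm below the flat rim; x, y along the walls, -x to the ledge, z up.
- lid_plate (a point): The unit's loose lid: a square amber see-through plate 230 x 230 x 8 mm, about 0.35 kg, at the start lying on the unit's rim, held only by its weight. This point is the centre of the plate, half-way through its thickness (4 mm above its underside); z up, x and y along its edges.
- lid_knob (a point): Black block knob standing on the middle of the lid: 46 mm long along the lid's x, 30 mm wide along the lid's y (take it across these 30 mm), 40 mm high above the plate. This point is the centre of the knob, 20 mm above the plate's upper face and 28 mm above the lid's underside.
- rest (a point): Dark grey flat mat 260 x 260 mm, 1 mm thick, fixed on the bench to the left or the right of the unit: the place to lay the lid meanwhile. This point is its centre at bench height; x and y along its edges.
- key_yellow (a joint): The yellow key, which wakes the unit: its travel in m, 0 when up, 0.006 when fully down. It springs back by itself; it starts to move at about 1.5 N and is fully down at about 5 N. It counts as pressed beyond 0.0045.
- key_yellow_top (a point): Centre of the upper face of the round yellow key cap, 30 mm across, facing up, 58 mm above the bench when up (sinks with the key). The keys stand in a row on the ledge, 60 mm apart, 153 mm from the well's centre line; which colour is where varies. A grey collar 46 mm across ends 6 mm below the cap's face.
- key_blue (a joint): The blue key, which picks the programme: its travel in m, 0 when up, 0.006 when fully down. It springs back by itself; it starts to move at about 1.5 N and is fully down at about 5 N. It counts as pressed beyond 0.0045.
- key_blue_top (a point): Centre of the upper face of the round blue key cap, 30 mm across, facing up, 58 mm above the bench when up (sinks with the key). The keys stand in a row on the ledge, 60 mm apart, 153 mm from the well's centre line; which colour is where varies. A grey collar 46 mm across ends 6 mm below the cap's face.
- key_green (a joint): The green key, which starts the run: its travel in m, 0 when up, 0.006 when fully down. It springs back by itself; it starts to move at about 1.5 N and is fully down at about 5 N. It counts as pressed beyond 0.0045.
- key_green_top (a point): Centre of the upper face of the round green key cap, 30 mm across, facing up, 58 mm above the bench when up (sinks with the key). The keys stand in a row on the ledge, 60 mm apart, 153 mm from the well's centre line; which colour is where varies. A grey collar 46 mm across ends 6 mm below the cap's face.
- jar1_mid (a point): Red-capped sample jar, an upright cylinder 56 mm across and 42 mm high, about 120 g, heavy at the foot, at first standing on the light blue mat, on the other side of the unit from the grey mat; two to four of jar1 to jar4 are there. This point is its centre, 21 mm above its underside; z is its own axis.
- jar2_mid (a point): Red-capped sample jar, an upright cylinder 56 mm across and 42 mm high, about 120 g, heavy at the foot, at first standing on the light blue mat, on the other side of the unit from the grey mat; two to four of jar1 to jar4 are there. This point is its centre, 21 mm above its underside; z is its own axis.
- jar3_mid (a point): Red-capped sample jar, an upright cylinder 56 mm across and 42 mm high, about 120 g, heavy at the foot, at first standing on the light blue mat, on the other side of the unit from the grey mat; two to four of jar1 to jar4 are there. This point is its centre, 21 mm above its underside; z is its own axis.
- jar4_mid (a point): Red-capped sample jar, an upright cylinder 56 mm across and 42 mm high, about 120 g, heavy at the foot, at first standing on the light blue mat, on the other side of the unit from the grey mat; two to four of jar1 to jar4 are there. This point is its centre, 21 mm above its underside; z is its own axis.
- spare_jar_mid (a point): Jar of the same size, 56 mm across and 42 mm high, but with a white cap, standing among the red-capped ones: it stays where it is. This point is its centre, 21 mm up.
- objective: Microscope objective standing on the bench, 38 mm across, 52 mm high, steel and brass. A bystander, to be left alone. Origin at the centre of its underside.
- filter_cube: Black filter cube 45 x 45 x 40 mm. A bystander, to be left alone. Origin at the centre of its underside.
- amber_bottle: Amber bottle 66 mm across, 140 mm high. A bystander, to be left alone. Origin at the centre of its underside.
- tip_box: Blue pipette-tip box 85 x 120 x 67 mm. A bystander, to be left alone. Origin at the centre of its underside.
- slide_box: Green slide box 90 x 170 x 32 mm. A bystander, to be left alone. Origin at the centre of its underside.
- beaker: White open beaker 70 mm across the rim, 90 mm high. A bystander, to be left alone. Origin at the centre of its underside.
There are look-alikes about, which are no part of the job. What is shaped like the part that bears jar2_mid but pink or turquoise is not meant. What is shaped like the part that bears jar4_mid but purple is not meant.

How it is judged:
By the outcome, as a careful person would: the job done as asked, in the order asked, and still so for the second after the job is handed in, with the robot touching nothing.
Of jar1, jar2, jar3, jar4 only 2 to 4 are there at a start; the rules pass over those that are not, and their reading is None.
At some moment in a run one of jar1, jar2, jar3, jar4 may be knocked a few centimetres aside while the robot is not near it.
It also fails if it takes over 210 s, if anything falls off the work surface, if the arm or the gripper's body presses on something with over 40 N, if the wrist force passes 120 N, or if a joint passes its speed limit or range.

## Working session

There is one attempt and no reset: what is moved stays moved. The work goes in short steps, Python scripts to look and compute and a tool call to move; the robot and the scene stay as the last step left them, time stands still between calls to the robot, and variables do not carry over. Pictures are saved under pics/ and viewed, at most 14 in all, crops included, and the job is handed in when it is done.

Besides the shell and the picture viewer there is one more tool, called after "Call:" by a JSON object that holds its "op" and its "data". move_arm: Moves the arm, as the interface text tells. Its arguments: {"type":"object","properties":{"rows":{"type":"array","items":{"type":"array","items":{"type":"number"}}}},"required":["rows"]}

```bash
mkdir -p pics
cat > h.py <<'E'
import numpy as np, cv2
from scipy.spatial.transform import Rotation as R
from workcell import get_obs, optics, close_job, spotter, ctrl
def cal(n):
    c=optics.calibration(n); o=np.array(c["orientation"],float)
    M=o if o.shape==(3,3) else R.from_rotvec(o).as_matrix()
    return np.array(c["camera_matrix"]),np.array(c["xyz"],float),M
def px2w(n,uv,z,c=None):
    K,t,M=c or cal(n); d=M@np.linalg.solve(K,[uv[0],uv[1],1.]); s=(z-t[2])/d[2]; return t+s*d
def w2px(n,p,c=None):
    K,t,M=c or cal(n); q=K@(M.T@(np.array(p)-t)); return q[:2]/q[2]
def tool():
    o=get_obs(); return np.array(o["ee_pos"]),R.from_rotvec(o["orientation"]).as_matrix()
def delta(target):
    "cm shift in tool axes to a world target"
    p,M=tool(); return np.round(M.T@(np.array(target)-p)/10,2)
E
python3 - <<'E'
from h import *
print(get_obs()); print(ctrl.grip_point_offset)
ims=[]
for n in("scene","top"):
    im=optics.get_image(n); cv2.imwrite(f"pics/{n}0.png",im); ims.append(im); print(n,optics.calibration(n))
    for l in("well","lid_plate","lid_knob","rest","key_yellow_top","key_blue_top","key_green_top","jar1_mid","spare_jar_mid"):
        try: print(l,[(np.round(d["point"]),round(d["conf"],2)) for d in spotter.find_in(n,l)])
        except Exception as e: print(l,e)
E
```

```text
{'t': 0.0, 'qpos': array([ 1.13204872e+00,  4.23832291e-01,  1.63069342e+00, -5.91695909e-06,
        1.08861344e+00, -1.90042419e-02]), 'qvel': array([-1.21255316e-03,  8.51500651e-04,  6.30824308e-05, -3.26803695e-04,
       -1.59909583e-03,  2.20343216e-04]), 'joint_torque': array([ 1.57966799e-03, -5.44631016e+01, -2.73668200e+01,  6.44223858e-02,
        2.28519947e-02, -1.24249409e-04]), 'ee_pos': array([254.44414118, 570.24305534, 221.90570144]), 'orientation': array([-6.54425380e-01, -3.07232059e+00,  2.36748334e-03]), 'ft_force': array([-0.58565889,  0.08258378, -0.23113197]), 'moment': array([ 0.01258456,  0.02624581, -0.02352434]), 'grasp_force': 0.0, 'width': 87.87629571880383}
18.700000000000003
scene {'camera_matrix': array([[400.83564244,   0.        , 253.5193431 ],
       [  0.        , 400.83564244, 187.66440398],
       [  0.        ,   0.        ,   1.        ]]), 'xyz': array([1381.08432889,   29.147239  , 1041.88402553]), 'orientation': array([-1.78156964, -1.81810362,  0.69801376])}
well [(array([249., 245.]), 0.97)]
lid_plate []
lid_knob [(array([247., 212.]),
[... 337 characters left out ...]
0.33)]
top {'camera_matrix': array([[381.95530351,   0.        , 257.26976125],
       [  0.        , 381.95530351, 197.02384272],
       [  0.        ,   0.        ,   1.        ]]), 'xyz': array([ 307.08320861,  -15.08896362, 1205.04911486]), 'orientation': array([-2.16836876,  2.05658337, -0.21244511])}
well [(array([261., 230.]), 0.65)]
lid_plate [(array([257., 182.]), 0.92), (array([174., 206.]), 0.53)]
lid_knob [(array([258., 181.]), 0.92)]
rest [(array([351., 219.]), 0.82)]
key_yellow_top [(array([256., 230.]), 0.41)]
key_blue_top [(array([233., 228.]), 0.49)]
key_green_top [(array([275., 232.]), 0.64)]
jar1_mid [(array([138., 233.]), 0.58)]
spare_jar_mid [(array([172., 206.]), 0.66)]
```

View pics/scene0.png

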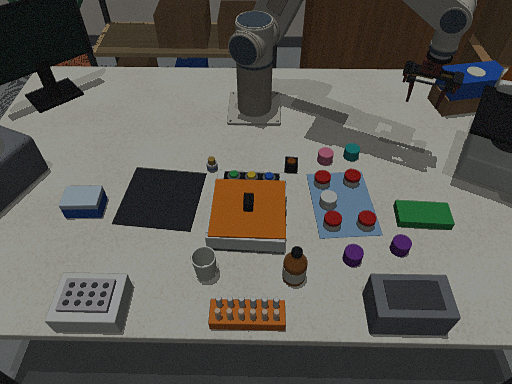

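View pics/top0.png

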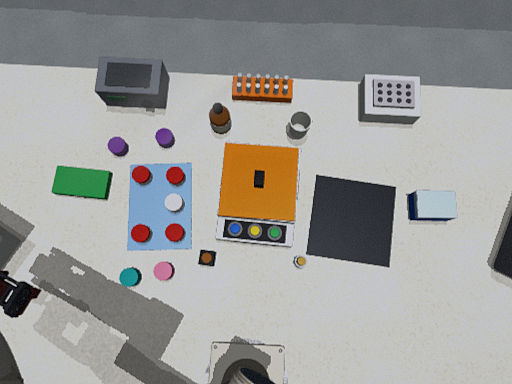

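The top picture shows the lid at (258,182) with its knob at (259,179), and the keys blue, yellow and green at (235,229), (255,231) and (275,232). The grey mat is at (351,220). 

Candidates for "red-capped jar":
- **Red caps:** (141,175), (175,176), (141,233) and (175,232). These are the ones to move.
- **White cap:** (174,203). It stays.
- **Pink:** (163,271). Not meant.
- **Turquoise:** (129,277). Not meant.
- **Purple:** (117,146) and (164,138). Not meant.

Next I'll measure these and check the choice in a close crop.

```bash
cat >> h.py <<'E'
RNG={"red":((0,150,90),(6,255,255)),"red2":((174,150,90),(180,255,255)),"orange":((7,170,120),(17,255,255)),"blue":((100,150,120),(120,255,255)),
"yellow":((22,120,100),(34,255,255)),"green":((50,120,90),(90,255,255)),"mat":((95,40,120),(115,140,255))}
def mask(im,c):
    h=cv2.cvtColor(im,cv2.COLOR_BGR2HSV); m=cv2.inRange(h,*map(np.array,RNG[c]))
    if c=="red": m|=cv2.inRange(h,*map(np.array,RNG["red2"]))
    return m
def blobs(m,amin):
    n,l,s,c=cv2.connectedComponentsWithStats(m); return [(int(s[i,4]),c[i],(l==i).astype(np.uint8)) for i in range(1,n) if s[i,4]>=amin]
def jars(n="top",im=None):
    im=optics.get_image(n) if im is None else im; c=cal(n); out=[]
    for a,p,m in blobs(mask(im,"red"),60):
        (u,v),r=cv2.minEnclosingCircle(cv2.findNonZero(m)); out.append((a,np.round(p),np.round(px2w(n,p,40,c)[:2])))
    return out
E
python3 - <<'E'
from h import *
for n in("top","scene"):
    im=cv2.imread(f"pics/{n}0.png"); c=cal(n)
    print(n); print(*jars(n,im),sep="\n")
    for k,z in(("blue",58),("yellow",58),("green",58)):
        print(k,[(a,np.round(p),np.round(px2w(n,p,z,c)[:2],1)) for a,p,m in blobs(mask(im,k),20)])
    a,p,m=max(blobs(mask(im,"orange"),500),key=lambda t:t[0])
    h=cv2.approxPolyDP(cv2.convexHull(cv2.findNonZero(m)),8,True)[:,0]
    w=np.array([px2w(n,q,73,c)[:2] for q in h]); print("lid",h.tolist(),np.round(w),"rect",cv2.minAreaRect(np.float32([px2w(n,q[0],73,c)[:2] for q in cv2.findNonZero(m)])))
    g=cv2.cvtColor(im,cv2.COLOR_BGR2GRAY); d=(g<70).astype(np.uint8)*255
    for a,p,m in blobs(d,60):
        w=np.float32([px2w(n,q[0],113,c)[:2] for q in cv2.findNonZero(m)]); w0=np.float32([px2w(n,q[0],0,c)[:2] for q in cv2.findNonZero(m)])
        if a<400 or 4000<a<12000: print("dark",a,np.round(p,1),"z113",cv2.minAreaRect(w),"z0",cv2.minAreaRect(w0))
im=cv2.imread("pics/top0.png")[120:300,90:310]; cv2.imwrite("pics/crop.png",cv2.resize(im,None,fx=3.3,fy=3.3,interpolation=2))
E
```

```text
top
(226, array([140., 174.]), array([602., 367.]))
(228, array([174., 175.]), array([605., 259.]))
(246, array([140., 233.]), array([417., 347.]))
(248, array([174., 232.]), array([425., 243.]))
blue [(71, array([235., 228.]), array([444. ,  57.7]))]
yellow [(76, array([254., 230.]), array([441.2,  -2.4]))]
green [(1441, array([ 80., 182.]), array([562.5, 542.7])), (68, array([274., 232.]), array([437.7, -61.9])), (46, array([127., 281.]), array([271. , 363.7]))]
lid [[297, 148], [293, 220], [219, 215], [225, 143]] [[ 702. -121.]
 [ 476. -116.]
 [ 479.  106.]
 [ 706.  104.]] rect ((590.56884765625, -6.744331359863281), (226.87376403808594, 228.34963989257812), 88.77676391601562)
dark 84 [162.8  73.5] z113 ((910.74169921875, 305.8946228027344), (78.41820526123047, 24.89033317565918), 5.9558587074279785) z0 ((973.2053833007812, 339.10845947265625), (86.53250122070312, 27.46585464477539), 5.955832481384277)
dark 141 [361.5 100. ] z113 ((857.8863525390625, -313.85894775390625), (17.795270919799805, 140.84381103515625), 88.4498062133789) z0 ((914.8807983398438, -344.7742004394531), (19.6
[... 8242 characters left out ...]
97)
dark 66 [195.9 257.9] z113 ((804.9086303710938, -139.4358367919922), (51.39372253417969, 25.37948226928711), 9.431665420532227) z0 ((734.81591796875, -159.94419860839844), (57.6458854675293, 28.466915130615234), 9.431668281555176)
dark 206 [207.2 271.5] z113 ((844.3546752929688, -108.60181427001953), (56.17097473144531, 60.043701171875), 20.62685775756836) z0 ((779.0608520507812, -125.35914611816406), (63.00426483154297, 67.34809112548828), 20.62686538696289)
dark 153 [ 93.4 305. ] z113 ((949.0896606445312, -384.04620361328125), (73.08830261230469, 149.77809143066406), 34.16834259033203) z0 ((896.5369262695312, -434.3116760253906), (81.9796371459961, 167.9988250732422), 34.1683349609375)
```

View pics/crop.png

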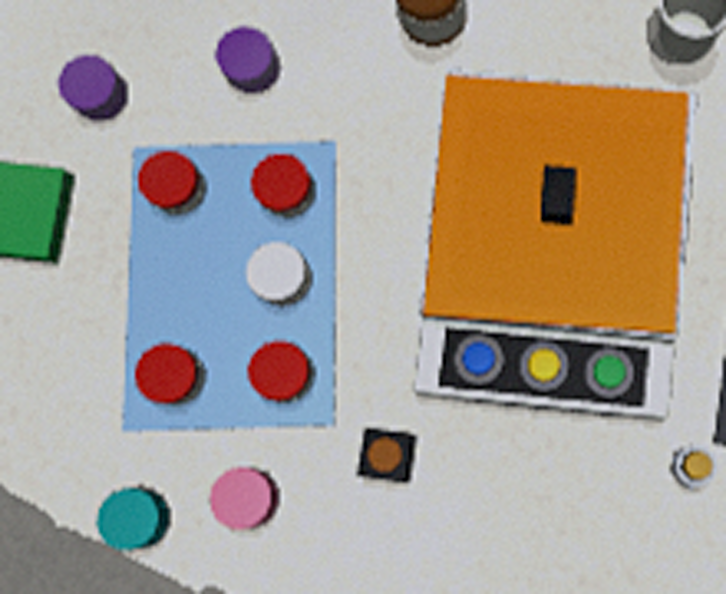

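The crop confirms the choice: red caps at the four mat corners, the white one on the right between them, and pink, turquoise and purple off the mat. The two cameras agree on positions within about 2 mm. I'll go to the yellow key first.

Run:
```python
from h import *
p,M=tool(); print(np.round(p,1),np.round(M,3)); print(delta([439.5,-3,222])); 
# yaw needed so tool y is along world y rotated -2 deg
print(np.degrees(np.arctan2(M[1,1],M[0,1])))
```

```text
[254.7 570.8 222.7] [[-0.913  0.408  0.   ]
 [ 0.408  0.913  0.   ]
 [-0.     0.    -1.   ]]
[-40.26 -44.86   0.07]
65.94779652920616
```

Call:
{"op": "move_arm", "data": {"rows": [[-4,-4.5,0,0,0],[-4,-4.5,0,0,0],[-4,-4.5,0,0,0],[-4,-4.5,0,0,0],[-4,-4.5,0,0,0],[-4,-4.5,0,0,0],[-4,-4.5,0,0,0],[-4,-4.5,0,0,0],[-4,-4.5,0,0,0],[-4,-4.5,0,0,0]]}}

```text
t: 2.25
ee_pos: [437.1, -5.2, 223.1]
orientation: [0.654, 3.071, 0.0]
ft_force: [-0.0, -0.1, 0.2]
width: 0.1
grasp_force: 0.0
```

Call:
{"op": "move_arm", "data": {"rows": [[0,0,0,-8,0],[0,0,0,-8,0],[0,0,0,-6,0],[0,0,0,0,0]]}}

```text
t: 2.75
ee_pos: [436.6, -3.3, 222.8]
orientation: [0.058, 3.141, 0.0]
ft_force: [-0.5, 0.6, 0.0]
width: 0.2
grasp_force: 0.0
```

```bash
cat > w.py <<'E'
from h import *
import sys
def look(name):
    p,M=tool(); c=cal("wrist"); im=optics.get_image("wrist"); cv2.imwrite(f"pics/{name}.png",im); return im,c
E
python3 - <<'E'
from w import *
im,c=look("w1")
for k in("blue","yellow","green"): print(k,[(a,np.round(p),np.round(px2w("",p,58,c)[:2],1)) for a,p,m in blobs(mask(im,k),100)])
o=get_obs(); print(o["t"],tool(),delta([439.5,-3,70]),o["qpos"],c[1],c[2])
E
```

```text
blue [(517, array([312., 172.]), array([443.6,  59.7]))]
yellow [(595, array([255., 171.]), array([440.2,  -0.5]))]
green []
2.8 (array([436.61137424,  -3.20781691, 222.77987039]), array([[-9.99277086e-01,  3.80163993e-02,  2.43783927e-04],
       [ 3.80164073e-02,  9.99277115e-01,  2.84448327e-05],
       [-2.42526329e-04,  3.76920585e-05, -9.99999970e-01]])) [-0.28  0.03 15.28] [-3.46310992e-02  1.41868596e-01  2.02797519e+00  4.46493607e-05
  9.71506211e-01 -1.56742704e+00] [3.64391242e+02 1.20840185e-01 3.84316728e+02] [[ 3.64778037e-02  9.63647693e-01  2.64674317e-01]
 [ 9.99334430e-01 -3.51065442e-02 -9.91099106e-03]
 [-2.58903049e-04  2.64859689e-01 -9.64286927e-01]]
```

View pics/w1.png

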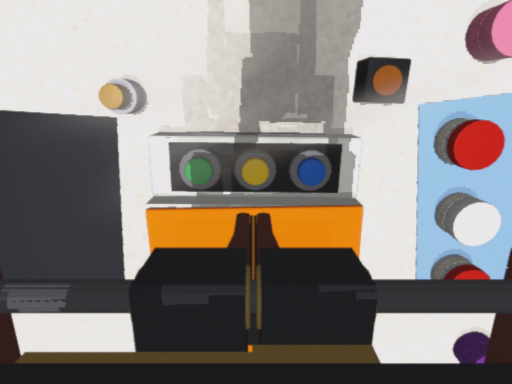

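Wrist picture: green (200,170), yellow (255,171), blue (311,171), with the lid below them. Yellow is at about (439.8,-2), so I'll press there.

Call:
{"op": "move_arm", "data": {"rows": [[-0.3,0.1,4,0,0],[0,0,5,0,0],[0,0,4,0,0],[0,0,2,0,0],[0,0,0.7,0,0],[0,0,0.4,0,0],[0,0,0.4,0,0],[0,0,0.3,0,0],[0,0,0.2,0,0],[0,0,0.1,0,0]]}}

```text
t: 4.05
ee_pos: [440.2, -2.3, 55.1]
orientation: [0.057, 3.14, -0.0]
ft_force: [-15.1, 0.6, 67.0]
width: 0.6
grasp_force: 33.4
```

Call:
{"op": "move_arm", "data": {"rows": [[0,0,-0.2,0,0],[0,0,-0.2,0,0]]}}

```text
t: 4.3
ee_pos: [440.0, -2.3, 57.0]
orientation: [0.057, 3.139, 0.0]
ft_force: [-1.9, 0.4, 3.8]
width: 0.4
grasp_force: 2.2
```

Call:
{"op": "move_arm", "data": {"rows": [[0,0,0,0,0],[0,0,0,0,0]]}}

```text
t: 4.55
ee_pos: [440.0, -2.3, 56.2]
orientation: [0.056, 3.14, 0.0]
ft_force: [-2.3, 1.5, 10.4]
width: 0.3
grasp_force: 5.4
```

Call:
{"op": "move_arm", "data": {"rows": [[0,0,-0.2,0,0],[0,0,0,0,0]]}}

```text
t: 4.8
ee_pos: [439.9, -2.3, 57.9]
orientation: [0.056, 3.14, 0.0]
ft_force: [-0.1, 0.9, 4.0]
width: 0.6
grasp_force: 2.0
```

Call:
{"op": "move_arm", "data": {"rows": [[0,0,-0.2,0,0],[0,0,0,0,0]]}}

```text
t: 5.05
ee_pos: [439.9, -2.3, 59.8]
orientation: [0.056, 3.14, 0.0]
ft_force: [0.3, 1.4, 2.8]
width: 0.7
grasp_force: 1.4
```

Yellow went fully down (about 10 N at TCP z 56, and the spring slope fits the spec) and has been released. Next I'll rise and look at the knob.

Call:
{"op": "move_arm", "data": {"rows": [[0,0,-5,0,100],[0,0,-6,0,100],[-3,0,-5,0,100],[-4,0,-3,0,100],[-4,0,-3,0,100],[-2,0,0,0,100],[0,0,0,0,100],[0,0,0,0,100]]}}

```text
t: 6.05
ee_pos: [568.1, -7.0, 278.6]
orientation: [-0.056, -3.139, 0.0]
ft_force: [-1.2, -0.0, -0.6]
width: 76.9
grasp_force: 0.0
```

Run:
```python
from w import *
im,c=look("w2"); print(tool()[0])
print([(d["point"],d["conf"]) for d in spotter.find_in("wrist","lid_knob")])
for z,m in((113,(im.max(2)<60).astype(np.uint8)),(73,mask(im,"orange"))):
    for a,p,b in blobs(m,300):
        w=np.float32([px2w("",q[0],z,c)[:2] for q in cv2.findNonZero(b)]); print(z,a,np.round(p),cv2.minAreaRect(w))
K=np.float32(cal("top")[0])
t=optics.get_image("top"); cv2.imwrite("pics/t2.png",t)
```

```text
[568.10623758  -6.98888782 278.81128204]
[([255.5, 162.2], 0.69), ([508.9, 24.2], 0.69)]
113 16808 [ 44. 107.] ((503.62652587890625, -201.4060516357422), (115.8177719116211, 202.34005737304688), 76.09571075439453)
113 1206 [310.  57.] ((453.28643798828125, 43.18096923828125), (65.01736450195312, 43.91022491455078), 87.97138214111328)
113 984 [255. 188.] ((588.965087890625, -5.481355667114258), (27.376846313476562, 45.86591720581055), 88.64961242675781)
113 50170 [249. 313.] ((736.8306274414062, -9.017852783203125), (663.8703002929688, 233.66444396972656), 87.99922943115234)
73 30615 [256. 168.] ((590.6109619140625, -5.492462158203125), (226.5491943359375, 227.74691772460938), 88.88972473144531)
```

View pics/w2.png

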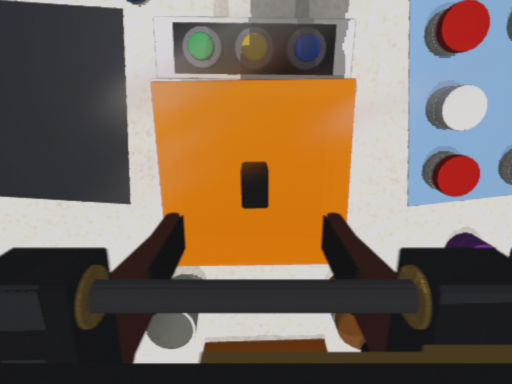

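Wrist picture: the knob top is at (254,185) in the middle of the amber plate. That gives a knob near (589,-6) with yaw about -1.2°.

Call:
{"op": "move_arm", "data": {"rows": [[-2.1,0.2,4,-1,100],[0,0,5,0,100],[0,0,5,0,100],[0,0,3,0,100],[0,0,1.5,0,100],[0,0,0.7,0,100],[0,0,0.5,0,100],[0,0,0,0,100],[0,0,0,0,100]]}}

```text
t: 7.32
ee_pos: [591.1, -5.8, 83.5]
orientation: [0.029, 3.14, -0.0]
ft_force: [-0.1, -0.8, 0.8]
width: 88.1
grasp_force: 0.0
```

Call:
{"op": "move_arm", "data": {"rows": [[0,0,0,0,20],[0,0,0,0,10],[0,0,0,0,0],[0,0,0,0,0],[0,0,0,0,0],[0,0,0,0,0]]}}

```text
t: 8.07
ee_pos: [590.5, -5.7, 82.6]
orientation: [-0.029, -3.141, -0.0]
ft_force: [-0.4, 0.3, 0.5]
width: 31.6
grasp_force: 0.0
```

Call:
{"op": "move_arm", "data": {"rows": [[0,0,0,0,0],[0,0,0,0,0],[0,0,0,0,0]]}}

```text
t: 8.45
ee_pos: [590.6, -5.8, 82.7]
orientation: [-0.029, -3.141, -0.0]
ft_force: [0.5, -0.3, 0.5]
width: 30.0
grasp_force: 30.0
```

Call:
{"op": "move_arm", "data": {"rows": [[0,0,-0.5,0,0],[0,0,-1,0,0],[0,0,-3,0,0],[0,0,-3,0,0],[0,0,0,0,0],[0,0,0,0,0],[0,0,0,0,0]]}}

```text
t: 9.32
ee_pos: [589.6, -5.7, 156.3]
orientation: [-0.029, -3.139, -0.0]
ft_force: [-0.2, 0.7, -3.2]
width: 29.9
grasp_force: 30.0
```

Run:
```python
from w import *
im,c=look("w3"); print(tool()[0])
t=optics.get_image("top"); cv2.imwrite("pics/t3.png",t)
cv2.imwrite("pics/both3.png",np.hstack([cv2.resize(t[100:260,190:420],(400,278)),cv2.resize(im,(371,278))]))
print(*jars("top",t))
```

```text
[589.65717334  -5.69374744 156.3203663 ]
(227, array([140., 174.]), array([602., 367.])) (229, array([174., 175.]), array([605., 259.])) (248, array([140., 233.]), array([417., 347.])) (247, array([174., 232.]), array([425., 243.]))
```

View pics/both3.png

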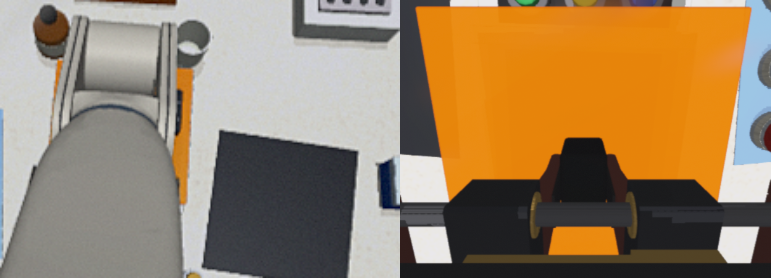

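The lid is held level (-3.2 N, which matches its weight). I'll carry it over to the mat.

Call:
{"op": "move_arm", "data": {"rows": [[1.1,-3.8,0,0,0],[1.1,-3.8,0,0,0],[1.1,-3.8,0,0,0],[1.1,-3.8,0,0,0],[1.1,-3.8,0,0,0],[1.1,-3.8,0,0,0],[1.1,-3.8,0,0,0],[1,-3.8,0,4.5,0],[0,0,0,0,0],[0,0,0,0,0]]}}

```text
t: 10.68
ee_pos: [497.7, -307.7, 157.0]
orientation: [-0.152, -3.137, -0.001]
ft_force: [-0.1, 0.8, -3.5]
width: 30.0
grasp_force: 30.0
```

Run:
```python
from w import *
print(delta([498,-308.5,20]),tool()[0],get_obs()["ft_force"])
im=optics.get_image("top"); c=cal("top")
cv2.imwrite("pics/t4.png",im)
# well interior
K,t,M=c
a=[w2px("",[592+sx*118,-8+sy*118,65],c) for sx,sy in((-1,-1),(-1,1),(1,1),(1,-1))]; print(np.round(a))
cr=im[125:255,200:320]; cv2.imwrite("pics/well4.png",cv2.resize(cr,None,fx=5,fy=4.6,interpolation=2))
```

```text
[-0.06 -0.09 13.7 ] [ 497.65201546 -307.65824263  157.04491014] [-0.14698957  0.80119477 -3.52032713]
[[296. 221.]
 [218. 217.]
 [223. 143.]
 [298. 147.]]
```

View pics/well4.png

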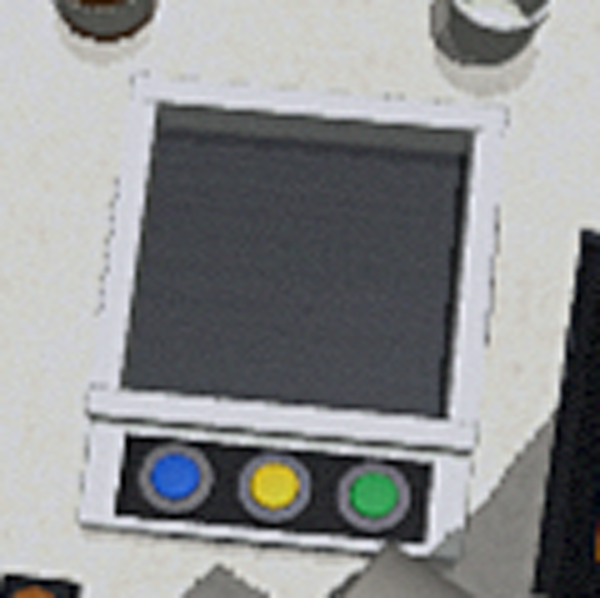

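The crop shows the open well. In crop pixels, the outer rim corners are about (140,82), (505,115), (470,438) and (90,405), and the inner ones (157,103), (473,128), (445,417) and (121,388). Now I'll lay the lid down.

Call:
{"op": "move_arm", "data": {"rows": [[0,-0.1,4,0,0],[0,0,4,0,0],[0,0,3,0,0],[0,0,1.5,0,0],[0,0,0.6,0,0],[0,0,0.3,0,0],[0,0,0.2,0,0],[0,0,0,0,0],[0,0,0,0,0]]}}

```text
t: 11.85
ee_pos: [498.1, -309.3, 22.2]
orientation: [0.152, 3.137, -0.001]
ft_force: [0.9, 0.4, -3.5]
width: 29.8
grasp_force: 30.0
```

Run:
```python
from h import *
c=cal("top")
for q in([(140,82),(505,115),(470,438),(90,405)],[(157,103),(473,128),(445,417),(121,388)]):
    w=np.float32([px2w("",(200+x/5,125+y/4.6),65,c)[:2] for x,y in q]); print(np.round(w,1).tolist(),cv2.minAreaRect(w),w.mean(0))
im=cv2.imread("pics/t4.png"); h=cv2.cvtColor(im,cv2.COLOR_BGR2HSV)
for k in("blue","yellow","green"): print(k,[(a,np.round(px2w("",p,58,c)[:2],1)) for a,p,m in blobs(mask(im,k),20)])
g=cv2.cvtColor(im,cv2.COLOR_BGR2GRAY); m=(g<150).astype(np.uint8)
for a,p,b in blobs(m,2000):
    w=np.float32([px2w("",q[0],65,c)[:2] for q in cv2.findNonZero(b)]); print(a,p,cv2.minAreaRect(w))
```

```text
[[710.2999877929688, 95.19999694824219], [699.0, -134.3000030517578], [476.5, -119.80000305175781], [486.1000061035156, 110.19999694824219]] ((592.5687255859375, -12.064315795898438), (233.74447631835938, 224.65855407714844), 87.1754379272461) [592.98114   -12.1810875]
[[695.9000244140625, 83.5999984741211], [688.7000122070312, -114.5999984741211], [489.5, -104.30000305175781], [498.3999938964844, 92.30000305175781]] ((593.5615844726562, -11.073043823242188), (198.3399658203125, 199.40744018554688), 87.41423034667969) [593.14     -10.763737]
blue [(71, array([444. ,  57.7]))]
yellow [(75, array([441. ,  -2.5]))]
green [(1445, array([562.4, 542.7])), (67, array([437.9, -61.7])), (24, array([273.2, 373.4]))]
43334 [261.98393871  43.52483039] ((1001.9010009765625, 22.46484375), (449.8908386230469, 1742.38134765625), 3.1348206996917725)
4097 [259.59018794 181.28655113] ((593.6874389648438, -10.192657470703125), (200.20510864257812, 199.2348175048828), 87.19942474365234)
27582 [341.47980567 275.41327677] ((362.3890075683594, -199.04751586914062), (673.4210205078125, 811.3607788085938), 2.978749990463257)
```

Call:
{"op": "move_arm", "data": {"rows": [[0,0,0.2,0,0],[0,0,0.1,0,0],[0,0,0,0,0],[0,0,0,0,0]]}}

```text
t: 12.35
ee_pos: [497.9, -309.1, 18.6]
orientation: [-0.152, -3.138, -0.0]
ft_force: [-0.3, 0.4, -3.4]
width: 29.9
grasp_force: 30.0
```

Call:
{"op": "move_arm", "data": {"rows": [[0,0,0.1,0,0],[0,0,0,0,0],[0,0,0,0,0]]}}

```text
t: 12.72
ee_pos: [497.9, -309.1, 17.7]
orientation: [-0.152, -3.138, 0.0]
ft_force: [0.7, 0.5, -3.5]
width: 29.6
grasp_force: 30.0
```

Call:
{"op": "move_arm", "data": {"rows": [[0,0,0.1,0,0],[0,0,0,0,0],[0,0,0,0,0]]}}

```text
t: 13.1
ee_pos: [497.9, -309.1, 17.6]
orientation: [0.152, 3.138, -0.0]
ft_force: [-2.7, 2.2, 7.0]
width: 30.0
grasp_force: 30.0
```

The lid is down with contact. I'll release it and rise.

Call:
{"op": "move_arm", "data": {"rows": [[0,0,0,0,50],[0,0,0,0,70],[0,0,0,0,100],[0,0,0,0,100],[0,0,-1,0,100],[0,0,-4,0,100],[0,0,-6,0,100],[0,0,-6,0,100],[-2,5,0,0,100],[-2,5,0,0,100]]}}

```text
t: 14.35
ee_pos: [548.3, -213.1, 188.8]
orientation: [0.155, 3.135, -0.002]
ft_force: [1.0, 0.1, 0.1]
width: 87.4
grasp_force: 0.0
```

Run:
```python
from h import *
im=optics.get_image("top"); print(*jars("top",im)); p,M=tool(); print(p,M[:,1])
ys=np.linspace(0,1,1)
for t in([425,243,200],[417,347,200],[605,258,200],[602,366,200]): print(t,delta(t))
c=cal("top")
h=cv2.cvtColor(im,cv2.COLOR_BGR2HSV)
sc=optics.get_image("scene")
for n,i in(("top",im),("scene",sc)):
    cc=cal(n)
    for a,q,b in blobs(mask(i,"orange"),1500): print(n,a,cv2.minAreaRect(np.float32([px2w("",x[0],9,cc)[:2] for x in cv2.findNonZero(b)])))
print(*jars("scene",sc))
# spare cap
for n,i in(("top",im),("scene",sc)):
    cc=cal(n); l=spotter.find_in(n,"spare_jar_mid"); print(n,[(np.round(px2w("",d["point"],30,cc)),d["conf"]) for d in l])
```

```text
(225, array([140., 174.]), array([602., 367.])) (230, array([174., 175.]), array([605., 259.])) (248, array([140., 233.]), array([417., 347.])) (247, array([174., 232.]), array([425., 243.]))
[ 550.41326543 -207.75480158  188.26860361] [0.09570135 0.99540859 0.00173105]
[425, 243, 200] [16.79 43.67 -1.15]
[417, 347, 200] [18.59 53.95 -1.14]
[605, 258, 200] [-0.98 46.89 -1.09]
[602, 366, 200] [ 0.35 57.61 -1.07]
scene 3226 ((500.2253112792969, -309.982666015625), (227.87396240234375, 229.1282958984375), 84.32203674316406)
(134, array([352., 174.]), array([416., 346.])) (135, array([322., 175.]), array([424., 243.])) (181, array([333., 217.]), array([605., 258.])) (179, array([367., 217.]), array([602., 366.]))
top [(array([511., 259.,  30.]), 0.73)]
scene [(array([519., 255.,  30.]), 0.75)]
```

The lid is down at (500,-310) and the jars haven't moved. I'll take the first jar at (425,243).

Call:
{"op": "move_arm", "data": {"rows": [[2.1,5.4,0,0,100],[2.1,5.4,0,0,100],[2.1,5.4,0,0,100],[2.1,5.4,0,0,100],[2.1,5.4,0,0,100],[2.1,5.4,0,0,100],[2.1,5.4,0,0,100],[2.1,5.9,0,0,100],[0,0,0,-2.6,100],[0,0,0,0,100]]}}

```text
t: 15.8
ee_pos: [422.6, 237.2, 186.7]
orientation: [-0.081, -3.14, 0.001]
ft_force: [-0.3, -0.3, -0.4]
width: 87.6
grasp_force: 0.0
```

```bash
cat > rep.py <<'E'
from h import *
import sys
YAW=np.radians(-2.85); C=np.array([593.,-10.5]); X=np.array([np.cos(YAW),np.sin(YAW)]); Y=np.array([-X[1],X[0]])
S={"A":C+44*X+44*Y,"B":C+44*X-44*Y,"C":C-44*X+44*Y,"D":C-44*X-44*Y}
def report():
    p,M=tool(); print("p",np.round(p,1),"ang",round(np.degrees(np.arctan2(M[1,1],M[0,1])),2),"t",get_obs()["t"])
    im=optics.get_image("scene"); js=jars("scene",im)
    for j in js: print("jar",j,delta([*j[2],p[2]]))
    for k,v in S.items(): print(k,np.round(v),delta([*v,p[2]]))
E
python3 -c "from rep import *; report()"
```

```text
p [422.6 237.2 186.7] ang 87.04 t 15.8
jar (87, array([354., 173.]), array([413., 354.])) [ 1.600e+00  1.166e+01 -1.000e-02]
jar (182, array([333., 217.]), array([605., 258.])) [-1.809e+01  3.090e+00 -1.000e-02]
jar (179, array([367., 217.]), array([602., 366.])) [-1.721e+01  1.386e+01 -1.000e-02]
A [639.  31.] [-22.7  -19.37  -0.  ]
B [635. -57.] [-22.73 -28.17   0.  ]
C [551.  36.] [-13.9 -19.4   0. ]
D [547. -52.] [-13.93 -28.2    0.  ]
```

Call:
{"op": "move_arm", "data": {"rows": [[-0.2,0.6,4,0,100],[0,0,5,0,100],[0,0,4,0,100],[0,0,2,0,100],[0,0,1.5,0,100],[0,0,0.8,0,100],[0,0,0,0,100],[0,0,0,0,60],[0,0,0,0,40],[0,0,0,0,20]]}}

```text
t: 17.1
ee_pos: [425.1, 243.8, 14.1]
orientation: [0.081, 3.14, 0.001]
ft_force: [-0.3, -0.4, -0.7]
width: 61.2
grasp_force: 0.0
```

Call:
{"op": "move_arm", "data": {"rows": [[0,0,0,0,20],[0,0,0,0,20],[0,0,0,0,20],[0,0,0,0,20]]}}

```text
t: 17.6
ee_pos: [425.0, 243.7, 14.0]
orientation: [0.081, 3.14, 0.001]
ft_force: [-1.6, -0.8, 6.0]
width: 55.4
grasp_force: 30.0
```

Call:
{"op": "move_arm", "data": {"rows": [[0,0,-1,0,20],[0,0,-4,0,20],[0,0,-5,0,20],[-3.2,-4.1,-4,0,20],[-3.2,-4.1,0,0,20],[-3.2,-4.1,0,0,20],[-3.2,-4.1,0,0,20],[-3.2,-4.1,0,0,20],[-3.2,-4.1,0,0,20],[-3.3,-4.3,0,0,20]]}}

```text
t: 18.85
ee_pos: [633.5, -56.1, 151.9]
orientation: [-0.081, -3.14, -0.0]
ft_force: [0.6, 0.1, -1.6]
width: 55.4
grasp_force: 30.0
```

Call:
{"op": "move_arm", "data": {"rows": [[0,0,0,0,20],[0,0,0,0,20]]}}

```text
t: 19.1
ee_pos: [632.2, -54.5, 151.4]
orientation: [-0.082, -3.139, -0.001]
ft_force: [0.1, 0.3, -2.1]
width: 55.7
grasp_force: 30.0
```

Run:
```python
from rep import *
report(); im=optics.get_image("wrist"); cv2.imwrite("pics/w5.png",im); print(get_obs()["width"],get_obs()["ft_force"])
```

```text
p [632.2 -54.5 151.4] ang 87.01 t 19.1
jar (134, array([352., 174.]), array([416., 347.])) [23.63 38.93  0.06]
jar (179, array([333., 217.]), array([605., 258.])) [4.300e+00 3.101e+01 2.000e-02]
jar (179, array([367., 217.]), array([602., 366.])) [5.150e+00 4.178e+01 3.000e-02]
A [639.  31.] [-0.27  8.54  0.01]
B [635. -57.] [-0.29 -0.26  0.  ]
C [551.  36.] [8.53 8.53 0.02]
D [547. -52.] [ 8.51 -0.27  0.02]
55.583043666564485 [-0.58078284 -0.4206758  -1.53149239]
```

View pics/w5.png

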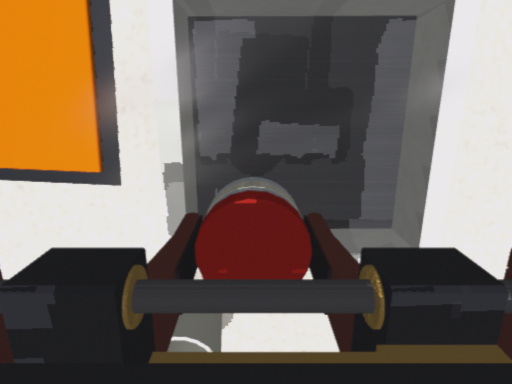

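The picture shows the jar held upright at (253,235) over the far part of the well. I'll lower it.

Call:
{"op": "move_arm", "data": {"rows": [[-0.3,-0.3,3,0,20],[0,0,4,0,20],[0,0,3,0,20],[0,0,1.2,0,20],[0,0,0.6,0,20],[0,0,0.4,0,20],[0,0,0.2,0,20],[0,0,0,0,20],[0,0,0,0,20]]}}

```text
t: 20.32
ee_pos: [636.3, -57.9, 28.2]
orientation: [0.081, 3.14, -0.0]
ft_force: [0.4, 0.3, -1.6]
width: 55.5
grasp_force: 30.0
```

Call:
{"op": "move_arm", "data": {"rows": [[0,0,0.2,0,20],[0,0,0.2,0,20],[0,0,0,0,20],[0,0,0,0,20]]}}

```text
t: 20.82
ee_pos: [636.1, -57.8, 24.0]
orientation: [0.081, 3.14, -0.0]
ft_force: [-2.8, -0.4, 3.9]
width: 55.6
grasp_force: 30.0
```

Call:
{"op": "move_arm", "data": {"rows": [[0,0,0.1,0,20],[0,0,0,0,20],[0,0,0,0,20]]}}

```text
t: 21.2
ee_pos: [636.1, -57.9, 24.0]
orientation: [0.081, 3.14, -0.0]
ft_force: [-5.1, -0.3, 12.4]
width: 55.6
grasp_force: 30.0
```

Call:
{"op": "move_arm", "data": {"rows": [[0,0,-0.1,0,72],[0,0,0,0,72],[0,0,0,0,72],[0,0,-2,0,72],[0,0,-5,0,72],[0,0,-5,0,100],[0.8,5.2,-2,0,100],[0.8,5.2,0,0,100],[0.8,5.2,0,0,100],[0.8,5.2,0,0,100]]}}

```text
t: 22.45
ee_pos: [614.8, 153.2, 165.5]
orientation: [0.081, 3.139, 0.001]
ft_force: [0.8, 0.1, 0.0]
width: 88.2
grasp_force: 0.0
```

Call:
{"op": "move_arm", "data": {"rows": [[0.8,5.2,0,0,100],[0.8,5.3,0,0,100],[0,0,0,0,100],[0,0,0,0,100]]}}

```text
t: 22.95
ee_pos: [604.2, 257.0, 164.6]
orientation: [0.08, 3.14, -0.0]
ft_force: [-0.3, -0.7, 0.4]
width: 88.1
grasp_force: 0.0
```

Run:
```python
from rep import *
report(); print(*jars("top"))
```

```text
p [604.2 257.  164.6] ang 87.09 t 22.95
jar (112, array([369., 216.]), array([600., 374.])) [ 1.05 11.73 -0.02]
jar (195, array([231., 221.]), array([627., -61.])) [-3.910e+00 -3.157e+01 -1.000e-02]
A [639.  31.] [-4.640e+00 -2.229e+01 -1.000e-02]
B [635. -57.] [-4.660e+00 -3.109e+01 -1.000e-02]
C [551.  36.] [ 4.160e+00 -2.231e+01 -1.000e-02]
D [547. -52.] [ 4.140e+00 -3.111e+01 -1.000e-02]
(241, array([276., 170.]), array([639., -60.])) (126, array([177., 176.]), array([601., 252.]))
```

Call:
{"op": "move_arm", "data": {"rows": [[-0.1,0.1,4,0,100],[0,0,5,0,100],[0,0,3,0,100],[0,0,2,0,100],[0,0,0.8,0,100],[0,0,0.4,0,100],[0,0,0,0,100],[0,0,0,0,60],[0,0,0,0,40],[0,0,0,0,20]]}}

```text
t: 24.3
ee_pos: [605.4, 258.3, 12.1]
orientation: [0.081, 3.14, 0.0]
ft_force: [-0.7, -0.2, 0.6]
width: 60.9
grasp_force: 0.0
```

Call:
{"op": "move_arm", "data": {"rows": [[0,0,0,0,20],[0,0,0,0,20],[0,0,0,0,20],[0,0,0,0,20]]}}

```text
t: 24.8
ee_pos: [605.5, 258.4, 12.1]
orientation: [0.081, 3.14, 0.001]
ft_force: [-1.1, 1.1, 4.7]
width: 55.9
grasp_force: 30.0
```

Call:
{"op": "move_arm", "data": {"rows": [[0,0,-1,0,20],[0,0,-4,0,20],[0,0,-5,0,20],[-0.9,-4.5,-3,0,20],[-0.9,-4.5,0,0,20],[-0.9,-4.5,0,0,20],[-0.9,-4.5,0,0,20],[-0.9,-4.5,0,0,20],[0,0,0,0,20],[0,0,0,0,20]]}}

```text
t: 26.05
ee_pos: [638.3, 31.3, 141.7]
orientation: [-0.082, -3.14, -0.0]
ft_force: [0.3, -0.1, -1.4]
width: 55.4
grasp_force: 30.0
```

Run:
```python
from rep import *
report(); print(*jars("top"))
```

```text
p [638.3  31.3 141.7] ang 87.0 t 26.05
jar (134, array([352., 174.]), array([416., 347.])) [2.381e+01 3.033e+01 2.000e-02]
jar (179, array([367., 217.]), array([602., 366.])) [5.330e+00 3.318e+01 1.000e-02]
jar (168, array([230., 221.]), array([628., -64.])) [ 0.54 -9.63  0.  ]
A [639.  31.] [-0.09 -0.06  0.  ]
B [635. -57.] [-0.1  -8.86  0.  ]
C [551.  36.] [ 8.71 -0.07  0.01]
D [547. -52.] [ 8.7  -8.87  0.  ]
(157, array([278., 169.]), array([640., -68.])) (225, array([140., 174.]), array([602., 367.])) (101, array([140., 228.]), array([430., 348.]))
```

Call:
{"op": "move_arm", "data": {"rows": [[-0.1,-0.1,3,0,20],[0,0,4,0,20],[0,0,2.5,0,20],[0,0,1.2,0,20],[0,0,0.6,0,20],[0,0,0.4,0,20],[0,0,0,0,20],[0,0,0,0,20]]}}

```text
t: 27.15
ee_pos: [640.1, 30.1, 25.5]
orientation: [0.081, 3.139, 0.0]
ft_force: [0.0, 0.4, -1.4]
width: 55.3
grasp_force: 30.0
```

Call:
{"op": "move_arm", "data": {"rows": [[0,0,0.2,0,20],[0,0,0,0,20],[0,0,0,0,20]]}}

```text
t: 27.52
ee_pos: [639.6, 30.1, 22.8]
orientation: [-0.081, -3.141, 0.0]
ft_force: [-0.3, 0.7, -1.3]
width: 55.4
grasp_force: 30.0
```

Call:
{"op": "move_arm", "data": {"rows": [[0,0,0.1,0,20],[0,0,0.1,0,20],[0,0,0,0,20],[0,0,0,0,20]]}}

```text
t: 28.02
ee_pos: [639.7, 30.1, 22.0]
orientation: [0.081, 3.14, -0.0]
ft_force: [-4.6, -0.1, 9.2]
width: 55.6
grasp_force: 30.0
```

Call:
{"op": "move_arm", "data": {"rows": [[0,0,-0.1,0,72],[0,0,0,0,72],[0,0,0,0,72],[0,0,-2,0,72],[0,0,-5,0,72],[0,0,-5,0,100],[0.9,5.5,-2,0,100],[0.9,5.5,0,0,100],[0.9,5.5,0,0,100],[0.9,5.5,0,0,100]]}}

```text
t: 29.28
ee_pos: [614.9, 253.5, 163.6]
orientation: [0.081, 3.139, 0.001]
ft_force: [0.8, 0.3, -1.0]
width: 88.0
grasp_force: 0.0
```

Call:
{"op": "move_arm", "data": {"rows": [[0.9,5.5,0,0,100],[1.0,5.9,0,0,100],[0,0,0,0,100],[0,0,0,0,100]]}}

```text
t: 29.78
ee_pos: [601.7, 366.3, 162.5]
orientation: [0.08, 3.14, -0.0]
ft_force: [0.2, 0.0, 0.2]
width: 87.7
grasp_force: 0.0
```

Run:
```python
from rep import *
report(); print(*jars("top"))
```

```text
p [601.7 366.3 162.5] ang 87.09 t 29.775
jar (195, array([231., 221.]), array([627., -61.])) [ -4.72 -42.46   0.  ]
jar (200, array([259., 223.]), array([631.,  28.])) [ -4.65 -33.56   0.  ]
A [639.  31.] [ -5.45 -33.19   0.  ]
B [635. -57.] [ -5.47 -41.99   0.  ]
C [551.  36.] [  3.35 -33.21  -0.  ]
D [547. -52.] [  3.33 -42.01   0.  ]
(242, array([248., 167.]), array([642.,  29.])) (243, array([276., 170.]), array([639., -59.])) (180, array([140., 174.]), array([601., 367.])) (76, array([141., 231.]), array([423., 343.]))
```

Call:
{"op": "move_arm", "data": {"rows": [[0,0,4,0,100],[0,0,5,0,100],[0,0,3,0,100],[0,0,1.8,0,100],[0,0,0.8,0,100],[0,0,0.2,0,100],[0,0,0,0,100],[0,0,0,0,60],[0,0,0,0,40],[0,0,0,0,20]]}}

```text
t: 31.12
ee_pos: [602.0, 366.7, 14.1]
orientation: [0.081, 3.14, 0.0]
ft_force: [0.5, -0.2, 0.4]
width: 61.7
grasp_force: 0.0
```

Call:
{"op": "move_arm", "data": {"rows": [[0,0,0,0,20],[0,0,0,0,20],[0,0,0,0,20],[0,0,0,0,20]]}}

```text
t: 31.62
ee_pos: [601.9, 366.7, 14.0]
orientation: [0.081, 3.14, 0.0]
ft_force: [-0.8, 0.9, 3.5]
width: 55.8
grasp_force: 30.0
```

Call:
{"op": "move_arm", "data": {"rows": [[0,0,-1,0,20],[0,0,-5,0,20],[0,0,-5,0,20],[0.4,-5.2,-2,0,20],[0.4,-5.2,0,0,20],[0.4,-5.2,0,0,20],[0.4,-5.2,0,0,20],[0.4,-5.2,0,0,20],[0.4,-5.2,0,0,20],[0.4,-5.2,0,0,20]]}}

```text
t: 32.88
ee_pos: [554.7, 2.8, 144.3]
orientation: [0.081, 3.14, -0.0]
ft_force: [0.9, -0.5, -0.2]
width: 55.4
grasp_force: 30.0
```

Call:
{"op": "move_arm", "data": {"rows": [[0.5,-5.6,0,0,20],[0,0,0,0,20],[0,0,0,0,20]]}}

```text
t: 33.25
ee_pos: [547.3, -51.1, 144.0]
orientation: [0.082, 3.14, 0.0]
ft_force: [-0.9, 1.2, -1.1]
width: 55.4
grasp_force: 30.0
```

Run:
```python
from rep import *
report(); print(*jars("top"))
```

```text
p [547.3 -51.1 144. ] ang 86.99 t 33.25
jar (135, array([352., 174.]), array([416., 347.])) [15.16 39.02 -0.  ]
jar (194, array([231., 221.]), array([628., -61.])) [-8.1  -0.64 -0.  ]
jar (183, array([261., 230.]), array([657.,  34.])) [-10.51   9.    -0.  ]
A [639.  31.] [-8.74  8.63 -0.  ]
B [635. -57.] [-8.75 -0.17 -0.  ]
C [551.  36.] [ 0.06  8.62 -0.  ]
D [547. -52.] [ 0.05 -0.18 -0.01]
(116, array([243., 157.]), array([675.,  46.])) (249, array([140., 233.]), array([417., 347.]))
```

Jar A has been knocked about 26 mm towards the far wall, but it's still in the well. I'll place this one and then check it.

Call:
{"op": "move_arm", "data": {"rows": [[0,-0.1,3,0,20],[0,0,4,0,20],[0,0,2.5,0,20],[0,0,1.2,0,20],[0,0,0.6,0,20],[0,0,0.5,0,20],[0,0,0.1,0,20],[0,0,0.1,0,20],[0,0,0,0,20],[0,0,0,0,20]]}}

```text
t: 34.6
ee_pos: [547.4, -52.3, 24.0]
orientation: [0.081, 3.14, -0.0]
ft_force: [-0.1, 0.4, -0.8]
width: 55.4
grasp_force: 30.0
```

Call:
{"op": "move_arm", "data": {"rows": [[0,0,0.1,0,20],[0,0,0,0,20],[0,0,0,0,20]]}}

```text
t: 34.98
ee_pos: [547.4, -52.3, 23.9]
orientation: [0.081, 3.14, -0.0]
ft_force: [-3.8, 1.1, 11.5]
width: 55.5
grasp_force: 30.0
```

Call:
{"op": "move_arm", "data": {"rows": [[0,0,-0.1,0,72],[0,0,0,0,72],[0,0,0,0,72],[0,0,-2,0,72],[0,0,-5,0,72],[0,0,-5,0,100],[1.9,4.9,-2,0,100],[1.9,4.9,0,0,100],[1.9,4.9,0,0,100],[1.9,4.9,0,0,100]]}}

```text
t: 36.22
ee_pos: [480.8, 148.9, 163.9]
orientation: [0.081, 3.14, 0.0]
ft_force: [-0.2, 0.6, -0.5]
width: 87.6
grasp_force: 0.0
```

Call:
{"op": "move_arm", "data": {"rows": [[1.9,4.9,0,0,100],[1.9,4.9,0,0,100],[1.9,4.9,0,0,100],[1.9,4.9,0,0,100],[0,0,0,0,100],[0,0,0,0,100]]}}

```text
t: 36.98
ee_pos: [415.3, 346.6, 163.4]
orientation: [-0.08, -3.14, 0.001]
ft_force: [-1.0, -0.5, 0.2]
width: 87.8
grasp_force: 0.0
```

Run:
```python
from rep import *
report(); im=optics.get_image("top"); print(*jars("top",im)); s=optics.get_image("scene")
cv2.imwrite("pics/c6.png",np.hstack([cv2.resize(im[125:255,200:320],(400,433),interpolation=2),cv2.resize(s[160:260,200:300],(390,433),interpolation=2)]))
```

```text
p [415.3 346.6 163.4] ang 87.09 t 36.975
jar (166, array([234., 199.]), array([538., -55.])) [-1.430e+01 -3.942e+01  3.000e-02]
jar (195, array([231., 221.]), array([627., -61.])) [-2.322e+01 -3.956e+01  3.000e-02]
jar (186, array([261., 230.]), array([657.,  34.])) [-2.573e+01 -2.992e+01  2.000e-02]
A [639.  31.] [-2.396e+01 -3.029e+01  2.000e-02]
B [635. -57.] [-2.397e+01 -3.909e+01  3.000e-02]
C [551.  36.] [-1.516e+01 -3.030e+01  2.000e-02]
D [547. -52.] [-1.517e+01 -3.910e+01  3.000e-02]
(237, array([247., 158.]), array([671.,  34.])) (241, array([276., 170.]), array([639., -60.])) (252, array([273., 197.]), array([549., -54.]))
```

View pics/c6.png

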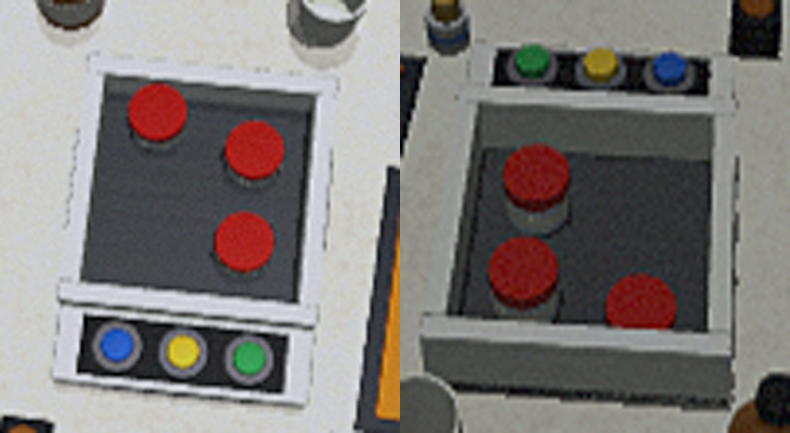

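Three jars stand upright in the well, at (157,112), (253,150) and (244,242) in the left crop. The knocked one is near the far wall, which is fine. Next I'll grasp the last one.

Call:
{"op": "move_arm", "data": {"rows": [[-0.1,0,4,0,100],[0,0,5,0,100],[0,0,3,0,100],[0,0,1.8,0,100],[0,0,0.8,0,100],[0,0,0.3,0,100],[0,0,0,0,100],[0,0,0,0,60],[0,0,0,0,40],[0,0,0,0,20]]}}

```text
t: 38.38
ee_pos: [416.7, 347.2, 15.1]
orientation: [0.081, 3.14, 0.0]
ft_force: [0.5, 0.5, -0.3]
width: 61.2
grasp_force: 0.0
```

Call:
{"op": "move_arm", "data": {"rows": [[0,0,0,0,20],[0,0,0,0,20],[0,0,0,0,20],[0,0,0,0,20]]}}

```text
t: 38.88
ee_pos: [416.7, 347.2, 15.0]
orientation: [0.081, 3.14, 0.0]
ft_force: [-1.4, -1.0, 5.4]
width: 55.6
grasp_force: 30.0
```

Call:
{"op": "move_arm", "data": {"rows": [[0,0,-1,0,20],[0,0,-5,0,20],[0,0,-5,0,20],[-2.1,-4.3,-2,0,20],[-2.1,-4.3,0,0,20],[-2.1,-4.3,0,0,20],[-2.1,-4.3,0,0,20],[-2.1,-4.3,0,0,20],[-2.2,-4.4,0,0,20],[-2.3,-4.5,0,0,20]]}}

```text
t: 40.12
ee_pos: [550.9, 34.1, 145.1]
orientation: [-0.081, -3.14, 0.0]
ft_force: [1.3, 0.1, -2.1]
width: 55.5
grasp_force: 30.0
```

Call:
{"op": "move_arm", "data": {"rows": [[0,0,0,0,20],[0,0,0,0,20],[0,0,0,0,20]]}}

```text
t: 40.5
ee_pos: [550.0, 36.8, 144.8]
orientation: [-0.079, -3.14, -0.0]
ft_force: [-0.7, -0.3, -1.5]
width: 55.3
grasp_force: 30.0
```

Run:
```python
from rep import *
report(); print(*jars("top"))
```

```text
p [550.   36.8 144.8] ang 87.12 t 40.5
jar (143, array([233., 199.]), array([538., -58.])) [ 0.74 -9.53  0.  ]
jar (195, array([231., 221.]), array([627., -61.])) [-8.17 -9.39 -0.  ]
jar (182, array([261., 230.]), array([657.,  34.])) [-1.069e+01  2.500e-01 -1.000e-02]
A [639.  31.] [-8.92 -0.11 -0.  ]
B [635. -57.] [-8.92 -8.91 -0.  ]
C [551.  36.] [-0.12 -0.12  0.  ]
D [547. -52.] [-0.12 -8.92  0.  ]
(153, array([278., 168.]), array([644., -66.])) (161, array([275., 198.]), array([545., -61.]))
```

Call:
{"op": "move_arm", "data": {"rows": [[-0.1,-0.1,3,0,20],[0,0,4,0,20],[0,0,2.5,0,20],[0,0,1.2,0,20],[0,0,0.6,0,20],[0,0,0.5,0,20],[0,0,0.1,0,20],[0,0,0.1,0,20],[0,0,0,0,20],[0,0,0,0,20]]}}

```text
t: 41.85
ee_pos: [551.9, 34.6, 25.0]
orientation: [0.081, 3.14, 0.0]
ft_force: [0.1, -0.3, -1.5]
width: 55.5
grasp_force: 30.0
```

Call:
{"op": "move_arm", "data": {"rows": [[0,0,0.1,0,20],[0,0,0,0,20],[0,0,0,0,20]]}}

```text
t: 42.22
ee_pos: [551.9, 34.6, 24.9]
orientation: [0.081, 3.14, 0.0]
ft_force: [-3.7, -0.9, 11.5]
width: 55.7
grasp_force: 30.0
```

Call:
{"op": "move_arm", "data": {"rows": [[0,0,-0.1,0,72],[0,0,0,0,72],[0,0,0,0,72],[0,0,-2,0,72],[0,0,-5,0,72],[0,0,-5,0,100],[0.6,-5.7,-2,0,100],[0.6,-5.7,0,0,100],[0.6,-5.7,0,0,100],[0.6,-5.7,0,0,100]]}}

```text
t: 43.48
ee_pos: [515.6, -193.5, 164.9]
orientation: [0.081, 3.14, -0.0]
ft_force: [1.0, -0.5, 1.0]
width: 88.0
grasp_force: 0.0
```

Call:
{"op": "move_arm", "data": {"rows": [[0.6,-5.7,0,0,100],[0.6,-5.9,0,2.6,100],[0,0,0,0,100],[0,0,0,0,100]]}}

```text
t: 43.98
ee_pos: [497.6, -306.6, 164.3]
orientation: [-0.153, -3.137, -0.001]
ft_force: [-0.5, 0.3, 0.1]
width: 87.4
grasp_force: 0.0
```

Run:
```python
from rep import *
report(); print(delta([497.9,-309.1,17.6])); print(*jars("top"))
from w import look
im,c=look("w7")
for z,m in((41+9-9,(im.max(2)<60).astype(np.uint8)),(9,mask(im,"orange"))):
    for a,p,b in blobs(m,300):
        w=np.float32([px2w("",q[0],49 if z!=9 else 9,c)[:2] for q in cv2.findNonZero(b)]); print(z,a,np.round(p),cv2.minAreaRect(w))
```

```text
p [ 497.6 -306.6  164.3] ang 84.41 t 43.975
jar (167, array([234., 199.]), array([537., -55.])) [-1.49 25.36  0.03]
jar (173, array([261., 201.]), array([542.,  33.])) [-1.140e+00  3.417e+01  3.000e-02]
jar (195, array([231., 221.]), array([627., -61.])) [-1.050e+01  2.563e+01  2.000e-02]
jar (186, array([261., 230.]), array([657.,  34.])) [-1.257e+01  3.537e+01  3.000e-02]
A [639.  31.] [-1.082e+01  3.493e+01  3.000e-02]
B [635. -57.] [-1.123e+01  2.614e+01  2.000e-02]
C [551.  36.] [-2.030e+00  3.452e+01  3.000e-02]
D [547. -52.] [-2.44 25.73  0.03]
[-0.05 -0.32 14.68]
(237, array([247., 158.]), array([671.,  34.])) (239, array([276., 170.]), array([639., -60.])) (254, array([245., 194.]), array([554.,  34.])) (254, array([273., 197.]), array([549., -54.]))
41 1563 [361.  52.] ((406.0667724609375, -217.14337158203125), (60.73051452636719, 41.77124786376953), 84.29502868652344)
41 1027 [498.  98.] ((445.4183044433594, -92.16095733642578), (37.69261169433594, 23.59235954284668), 6.7577409744262695)
41 375 [428. 173.] ((511.756103515625, -146.63906860351562), (3.522216796875, 95.48650360107422), 87.3322982788086)
41 48710 [254. 308.] ((590.44970703125, -310.57818603515625), (563.1519775390625, 277.9820251464844), 84.53352355957031)
41 944 [250. 186.] ((502.1356201171875, -308.8603820800781), (27.466779708862305, 34.02928924560547), 85.09362030029297)
9 43540 [251. 153.] ((498.1061706542969, -308.2406005859375), (228.07516479492188, 227.7827606201172), 84.33053588867188)
```

All four jars are in the well, and the TCP is over the knob with matching yaw. I'll grasp the lid again.

Call:
{"op": "move_arm", "data": {"rows": [[-0.1,-0.3,4,0,100],[0,0,5,0,100],[0,0,3,0,100],[0,0,1.2,0,100],[0,0,0.6,0,100],[0,0,0.3,0,100],[0,0,0.1,0,100],[0,0,0,0,60],[0,0,0,0,20],[0,0,0,0,0]]}}

```text
t: 45.38
ee_pos: [498.8, -310.2, 23.0]
orientation: [0.152, 3.138, -0.0]
ft_force: [-0.5, 0.6, -0.1]
width: 61.4
grasp_force: 0.0
```

Call:
{"op": "move_arm", "data": {"rows": [[0,0,0,0,0],[0,0,0,0,0],[0,0,0,0,0],[0,0,0,0,0],[0,0,0,0,0],[0,0,0,0,0]]}}

```text
t: 46.12
ee_pos: [498.7, -310.0, 22.8]
orientation: [-0.152, -3.138, -0.0]
ft_force: [-0.0, 1.2, 0.6]
width: 29.7
grasp_force: 30.0
```

Call:
{"op": "move_arm", "data": {"rows": [[0,0,-1,0,0],[0,0,-4,0,0],[0,0,-5,0,0],[-1,5.1,-3,0,0],[-1,5.1,0,0,0],[-1.1,5.1,0,0,0],[-1.1,5.2,0,0,0],[-1.1,5.2,0,0,0],[-1.1,5.2,0,-2.7,0],[0,0,0,0,0]]}}

```text
t: 47.38
ee_pos: [593.0, -5.6, 153.1]
orientation: [0.071, 3.14, 0.001]
ft_force: [-0.2, -0.6, -3.1]
width: 29.9
grasp_force: 30.0
```

Call:
{"op": "move_arm", "data": {"rows": [[0,0,0,0,0],[0,0,0,0,0],[0,0,0,0,0]]}}

```text
t: 47.75
ee_pos: [592.0, -9.9, 152.8]
orientation: [-0.081, -3.14, 0.0]
ft_force: [0.4, -0.1, -4.0]
width: 30.0
grasp_force: 30.0
```

Run:
```python
from rep import *
p,M=tool(); print(p,np.degrees(np.arctan2(M[1,1],M[0,1])),M[:,2],delta([593,-9,88]),get_obs()["ft_force"])
from w import look
im,c=look("w8")
for a,q,b in blobs(mask(im,"orange"),1500): 
    h=cv2.convexHull(cv2.findNonZero(b)); print(a,cv2.minAreaRect(np.float32([px2w("",x[0],p[2]-14.5,c)[:2] for x in h])))
```

```text
[592.04674575  -9.93057863 152.84484377] 87.04357267434993 [-1.29193109e-04 -7.61391128e-05 -9.99999989e-01] [-0.09  0.1   6.48] [ 0.35572618 -0.13738182 -3.9790847 ]
93263 ((551.3536987304688, -7.4482879638671875), (226.7688751220703, 148.47323608398438), 87.08597564697266)
3602 ((670.9489135742188, -13.126945495605469), (65.04495239257812, 30.905977249145508), 87.09276580810547)
```

Call:
{"op": "move_arm", "data": {"rows": [[0,0.1,2.5,0,0],[0,0,2,0,0],[0,0,1,0,0],[0,0,0.4,0,0],[0,0,0,0,0],[0,0,0,0,0]]}}

```text
t: 48.55
ee_pos: [592.9, -7.8, 94.5]
orientation: [0.078, 3.139, -0.0]
ft_force: [0.8, -0.2, -2.8]
width: 30.0
grasp_force: 30.0
```

Run:
```python
from rep import *
p,M=tool(); print(p,np.degrees(np.arctan2(M[1,1],M[0,1])),delta([593,-9,88]),get_obs()["ft_force"])
im=optics.get_image("scene"); cc=cal("scene")
for a,q,b in blobs(mask(im,"orange"),1500):
    print(a,cv2.minAreaRect(np.float32([px2w("",x[0],p[2]-14.7+5,cc)[:2] for x in cv2.findNonZero(b)])))
cv2.imwrite("pics/s9.png",cv2.resize(im[150:260,190:310],(720,600),interpolation=2))
```

```text
[592.9125456   -7.77890931  94.48039906] 87.14757804716903 [-0.01 -0.12  0.65] [ 0.84977947 -0.1929721  -2.82089723]
3153 ((598.2391967773438, -9.369132995605469), (226.90359497070312, 226.59901428222656), 87.15711212158203)
```

View pics/s9.png

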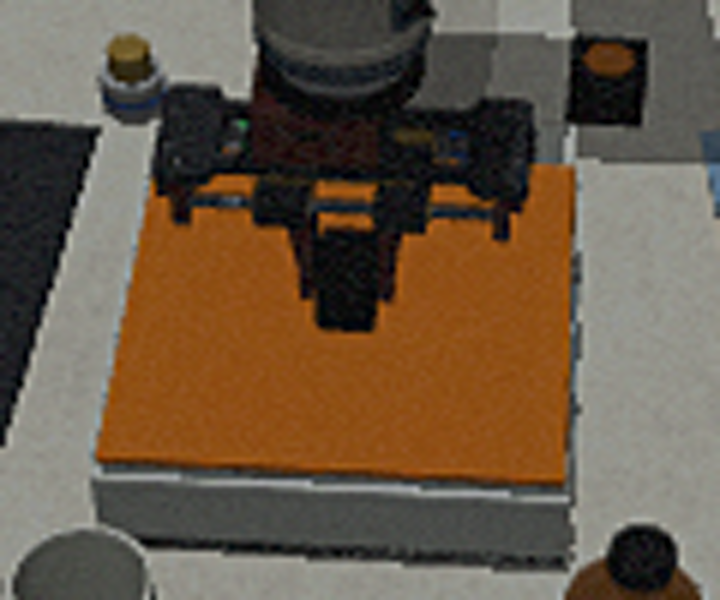

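The picture shows the lid hovering squarely over the unit. I'll make a 1 mm correction and lower it.

Call:
{"op": "move_arm", "data": {"rows": [[0.1,-0.1,0.3,0,0],[0,0,0.2,0,0],[0,0,0.1,0,0],[0,0,0,0,0],[0,0,0,0,0]]}}

```text
t: 49.22
ee_pos: [591.4, -8.7, 87.8]
orientation: [0.078, 3.141, -0.0]
ft_force: [-0.3, -0.5, -2.8]
width: 29.7
grasp_force: 30.0
```

Call:
{"op": "move_arm", "data": {"rows": [[0,0,0.1,0,0],[0,0,0,0,0],[0,0,0,0,0]]}}

```text
t: 49.6
ee_pos: [591.4, -8.7, 87.7]
orientation: [0.078, 3.14, 0.0]
ft_force: [-3.8, 0.1, 5.9]
width: 30.3
grasp_force: 30.0
```

Call:
{"op": "move_arm", "data": {"rows": [[0,0,0,0,50],[0,0,0,0,80],[0,0,0,0,100],[0,0,0,0,100],[0,0,-1.5,0,100],[0,0,-5,0,100],[0,0,-5,0,100],[3,0,-2,0,0],[5,0,0,0,0],[6,0,0,0,0]]}}

```text
t: 50.85
ee_pos: [450.9, -1.7, 223.1]
orientation: [0.078, 3.138, -0.0]
ft_force: [-0.0, 0.8, 0.3]
width: 61.6
grasp_force: 0.0
```

Run:
```python
from rep import *
from w import look
p,M=tool(); print(p)
for n in("top","scene","wrist"):
    im,cc=(look("w10") if n=="wrist" else (optics.get_image(n),cal(n)))
    if n!="wrist": cv2.imwrite(f"pics/{n}10.png",im)
    for a,q,b in blobs(mask(im,"orange"),1500):
        print(n,a,cv2.minAreaRect(np.float32([px2w("",x[0],73,cc)[:2] for x in cv2.findNonZero(b)])))
    for k in("blue","yellow","green"): print(k,[(a,np.round(px2w("",q,58,cc)[:2],1)) for a,q,m in blobs(mask(im,k),25)])
a=cv2.imread("pics/top10.png")[130:255,195:320]; b=cv2.imread("pics/scene10.png")[150:260,190:310]
cv2.imwrite("pics/c10.png",np.hstack([cv2.resize(a,(400,400),interpolation=2),cv2.resize(b,(400,400),interpolation=2)]))
```

```text
[450.93178059  -1.69662432 223.07422207]
top 1737 ((620.4779663085938, -10.820602416992188), (226.7201385498047, 168.43284606933594), 87.07038116455078)
blue []
yellow [(25, array([448.6,  -2.1]))]
green [(1439, array([562.6, 542.7])), (33, array([277.6, 348.7]))]
scene 3978 ((592.140869140625, -10.388496398925781), (228.63897705078125, 228.02699279785156), 87.2590103149414)
blue [(735, array([-207.6,  967.8]))]
yellow []
green [(98, array([302.4, 359.6])), (1099, array([592.6, 540.8]))]
wrist 11705 ((521.4713134765625, -4.59356689453125), (228.2950439453125, 89.90523529052734), 87.19210815429688)
wrist 5465 ((637.2279663085938, -10.011726379394531), (199.802001953125, 54.04362106323242), 87.20315551757812)
blue [(501, array([444.9,  59.9]))]
yellow [(593, array([441.5,  -0.6]))]
green [(98, array([438.2, -70.6]))]
```

View pics/c10.png

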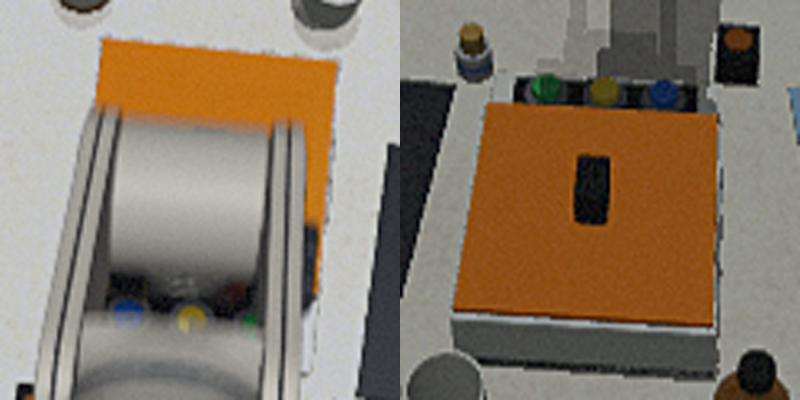

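The lid sits squarely: it measures (592.1,-10.4) with yaw -2.8°, against the well's (593,-10.7) and -2.85°. Now the blue key.

Call:
{"op": "move_arm", "data": {"rows": [[1.1,5.9,0,0,0],[0,0,5,0,0],[0,0,5,0,0],[0,0,3,0,0],[0,0,1.5,0,0],[0,0,0,0,0],[0,0,0,0,0]]}}

```text
t: 51.88
ee_pos: [444.7, 57.8, 77.8]
orientation: [0.078, 3.139, 0.0]
ft_force: [0.2, 0.2, -0.1]
width: 0.7
grasp_force: 0.0
```

Call:
{"op": "move_arm", "data": {"rows": [[0.1,0,0.8,0,0],[0,0,0.4,0,0],[0,0,0.3,0,0],[0,0,0.3,0,0],[0,0,0.2,0,0],[0,0,0.1,0,0],[0,0,0,0,0],[0,0,0,0,0]]}}

```text
t: 52.88
ee_pos: [442.5, 57.8, 56.2]
orientation: [0.078, 3.14, -0.0]
ft_force: [-2.3, -0.2, 11.3]
width: 0.5
grasp_force: 5.2
```

Call:
{"op": "move_arm", "data": {"rows": [[0,0,-1,0,0],[0,0,-2,0,0],[0,0,-2,0,0],[0,-6,0,0,0],[0,-5.9,0,0,0],[0,0,2,0,0],[0,0,0.9,0,0],[0,0,0,0,0],[0,0,0,0,0]]}}

```text
t: 54.0
ee_pos: [436.8, -60.4, 77.0]
orientation: [0.076, 3.141, -0.0]
ft_force: [-0.0, 1.0, -0.2]
width: 0.6
grasp_force: 0.0
```

Call:
{"op": "move_arm", "data": {"rows": [[0,-0.1,0.8,0,0],[0,0,0.4,0,0],[0,0,0.3,0,0],[0,0,0.3,0,0],[0,0,0.1,0,0],[0,0,0.1,0,0],[0,0,0,0,0],[0,0,0,0,0]]}}

```text
t: 55.0
ee_pos: [436.4, -62.0, 56.9]
orientation: [-0.078, -3.141, -0.0]
ft_force: [-1.7, 3.2, 4.6]
width: 0.6
grasp_force: 2.2
```

Call:
{"op": "move_arm", "data": {"rows": [[0,0,0.1,0,0],[0,0,0.1,0,0],[0,0,0,0,0],[0,0,0,0,0]]}}

```text
t: 55.5
ee_pos: [436.5, -62.0, 55.9]
orientation: [0.078, 3.14, 0.0]
ft_force: [-6.0, 5.4, 24.6]
width: 0.6
grasp_force: 12.4
```

Call:
{"op": "move_arm", "data": {"rows": [[0,0,-1,0,0],[0,0,-3,0,0],[0,0,-5,0,0],[0,0,-5,0,0],[6,0,-3,0,0],[2,-6,0,0,0],[0,-6,0,0,0],[0,-6,0,0,0],[0,-6,0,0,0],[0,0,0,0,0]]}}

```text
t: 56.75
ee_pos: [348.8, -301.3, 222.8]
orientation: [0.086, 3.14, -0.003]
ft_force: [0.1, -0.4, -0.1]
width: 0.4
grasp_force: 0.0
```

Run:
```python
from rep import *
im=optics.get_image("top"); sc=optics.get_image("scene"); print(get_obs()["t"],get_obs()["ee_pos"])
for n,i in(("top",im),("scene",sc)):
    cc=cal(n)
    for a,q,b in blobs(mask(i,"orange"),1500): print(n,a,cv2.minAreaRect(np.float32([px2w("",x[0],73,cc)[:2] for x in cv2.findNonZero(b)])))
    for k in("blue","yellow","green"): print(k,[(a,np.round(px2w("",q,58,cc)[:2],1)) for a,q,m in blobs(mask(i,k),25)])
cv2.imwrite("pics/end.png",np.hstack([cv2.resize(im,(400,300)),cv2.resize(sc,(400,300))]))
```

```text
56.85 [ 348.39323955 -297.60036017  222.28868384]
top 5049 ((590.8690795898438, -9.022880554199219), (226.9738311767578, 228.25787353515625), 86.9390640258789)
blue [(71, array([444. ,  57.7]))]
yellow [(76, array([440.8,  -2.6]))]
green [(1443, array([562.5, 542.7])), (69, array([437.6, -62. ])), (35, array([278. , 372.9]))]
scene 3982 ((591.818603515625, -10.269271850585938), (228.51026916503906, 229.1473388671875), 87.14549255371094)
blue [(789, array([-207.9,  967. ])), (30, array([441.3,  56.6]))]
yellow [(40, array([437.7,  -3.7]))]
green [(102, array([302.3, 359.6])), (34, array([435.1, -63.4])), (1098, array([592.5, 541.1]))]
```

View pics/end.png

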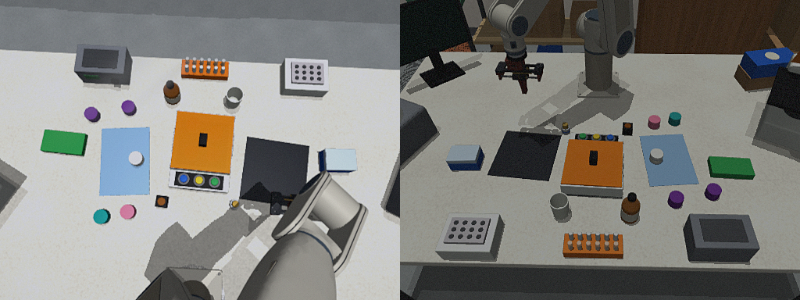

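Final picture: the lid sits squarely on the unit (203,140 in the left half), and the white-capped jar is alone on the blue mat at (136,158). The bystanders haven't moved and the keys are up.

```bash
python3 -c "from workcell import close_job; print(close_job())"
```

```text
the job is handed in; nothing more can be done
None
```

The job is handed in at about 57 s: yellow pressed, all four red-capped jars stood in the well, the lid back on squarely, then blue and green pressed in turn, with the white-capped jar and the other things left alone; no verdict came back.

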